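# Load nozzle tips into a pinned holding fixture

### The job

Get the holding fixture loaded: first clear the brush off it into the shallow grey tray, then take every sleeved nozzle tip out of the green bin and stand each one, foot down, in its own round nest of the fixture (any nest), never letting one topple. Once all are in, lower the slotted plate gently (do not drop it) over the two locating pins, with the sleeves standing up through its slots, until it rests flush on the fixture.

Things in the scene. Friction and masses are not known exactly. Their poses are not given: they have to be found in the camera images.
- fixture: steel block fixed to the bench, 140 (x) by 220 (y) by 25 mm high; origin at the centre of its underside. Two steel locating pins, 12 mm diameter, stand 22 mm above its top at (0, -80) and (0, +80) mm in its frame, tips tapered over the last 4 mm; four round nests in its top, 40 mm diameter and 10 mm deep, at (+-24, +-50) mm
- fixture_top (a point): centre of the fixture's top face, midway between the two pins; axes as the fixture's
- nest0 (a point): centre of the floor of one nest, 10 mm below the fixture's top, at (-24, -50) mm in the fixture's frame
- nest1 (a point): centre of the floor of one nest, 10 mm below the fixture's top, at (24, -50) mm in the fixture's frame
- nest2 (a point): centre of the floor of one nest, 10 mm below the fixture's top, at (-24, 50) mm in the fixture's frame
- nest3 (a point): centre of the floor of one nest, 10 mm below the fixture's top, at (24, 50) mm in the fixture's frame
- plate: aluminium plate, 120 (x) by 190 (y) by 8 mm, 450 g, flat on the bench at one side; origin at the centre of its underside, z up. Round through holes of 14 mm at (0, +-80) mm, slots 86 (x) by 34 mm (y) centred at (0, +-50) mm; in the middle an upright black grip rib 14 mm thick (x), 60 mm long (y), its top 42 mm above the underside. Fits the pins either way round
- bin: open green plastic bin fixed to the bench, 140 (x) by 200 (y) by 28 mm high, walls 4 mm, floor 4 mm, two by three cells; origin at the centre of its underside. Nozzle tips stick up out of it. On the other side of the fixture from the plate
- tip0: nozzle tip, present or absent (None): round steel foot 36 mm diameter, 8 mm thick, with a slightly tapering white plastic sleeve on it (21.6 mm diameter at the foot, 19 mm near the top); 62 mm tall in all; origin at the centre of the underside, z up along the sleeve; 90 g. Starts standing in a cell of the green bin
- tip1: nozzle tip, present or absent (None): round steel foot 36 mm diameter, 8 mm thick, with a slightly tapering white plastic sleeve on it (21.6 mm diameter at the foot, 19 mm near the top); 62 mm tall in all; origin at the centre of the underside, z up along the sleeve; 90 g. Starts standing in a cell of the green bin
- tip2: nozzle tip, present or absent (None): round steel foot 36 mm diameter, 8 mm thick, with a slightly tapering white plastic sleeve on it (21.6 mm diameter at the foot, 19 mm near the top); 62 mm tall in all; origin at the centre of the underside, z up along the sleeve; 90 g. Starts standing in a cell of the green bin
- tip3: nozzle tip, present or absent (None): round steel foot 36 mm diameter, 8 mm thick, with a slightly tapering white plastic sleeve on it (21.6 mm diameter at the foot, 19 mm near the top); 62 mm tall in all; origin at the centre of the underside, z up along the sleeve; 90 g. Starts standing in a cell of the green bin
- brush: block-shaped bench brush, 130 mm long (x), 34 mm wide (y), 32 mm high: wooden back (z 16 to 32 mm) over dark wire bristles (z 0 to 16 mm); origin at the centre of its underside; starts lying across the fixture's top between the pins
- tray: shallow open grey plastic tray fixed to the bench between robot and fixture, 90 (x) by 190 (y) by 18 mm high, walls 4 mm, floor 4 mm; origin at the centre of its underside

How it is judged:
On the way, in this order (a step that is already met when the one before it is completed fails the run):
1. the brush lies in the grey tray (x of brush in the frame of tray between -0.04 and 0.04 m and y of brush in the frame of tray between -0.09 and 0.09 m and height (world z) of brush below 0.045 m and linear speed of brush below 0.03 m/s), for 0.2 s.
2. every nozzle tip stands in a nest of its own (angle between each of tip0, tip1, tip2, tip3's own z axis and vertical below 0.12 rad and ((horizontal distance between tip0 and nest0 below 0.006 m and z of tip0 in the frame of nest0 below 0.004 m) or (horizontal distance between tip0 and nest1 below 0.006 m and z of tip0 in the frame of nest1 below 0.004 m) or (horizontal distance between tip0 and nest2 below 0.006 m and z of tip0 in the frame of nest2 below 0.004 m) or (horizontal distance between tip0 and nest3 below 0.006 m and z of tip0 in the frame of nest3 below 0.004 m)) and ((horizontal distance between tip1 and nest0 below 0.006 m and z of tip1 in the frame of nest0 below 0.004 m) or (horizontal distance between tip1 and nest1 below 0.006 m and z of tip1 in the frame of nest1 below 0.004 m) or (horizontal distance between tip1 and nest2 below 0.006 m and z of tip1 in the frame of nest2 below 0.004 m) or (horizontal distance between tip1 and nest3 below 0.006 m and z of tip1 in the frame of nest3 below 0.004 m)) and ((horizontal distance between tip2 and nest0 below 0.006 m and z of tip2 in the frame of nest0 below 0.004 m) or (horizontal distance between tip2 and nest1 below 0.006 m and z of tip2 in the frame of nest1 below 0.004 m) or (horizontal distance between tip2 and nest2 below 0.006 m and z of tip2 in the frame of nest2 below 0.004 m) or (horizontal distance between tip2 and nest3 below 0.006 m and z of tip2 in the frame of nest3 below 0.004 m)) and ((horizontal distance between tip3 and nest0 below 0.006 m and z of tip3 in the frame of nest0 below 0.004 m) or (horizontal distance between tip3 and nest1 below 0.006 m and z of tip3 in the frame of nest1 below 0.004 m) or (horizontal distance between tip3 and nest2 below 0.006 m and z of tip3 in the frame of nest2 below 0.004 m) or (horizontal distance between tip3 and nest3 below 0.006 m and z of tip3 in the frame of nest3 below 0.004 m))), for 0.2 s.
3. the plate lies flush on the fixture, over both pins (horizontal distance between plate and fixture_top below 0.005 m and z of plate in the frame of fixture_top below 0.003 m and angle between the z axis of plate and the z axis of fixture, either way round below 0.03 rad and angle between the y axis of plate and the y axis of fixture, either way round below 0.06 rad and linear speed of plate below 0.02 m/s), for 0.2 s.
At the end, for the whole second after the job is handed in: Brush at rest in the grey tray; every nozzle tip present upright (0.12 rad) in a nest, within 6 mm of its centre and 4 mm of its floor; plate at rest over both pins, within 3 mm of the fixture top, 5 mm of its centre, 0.03 rad of level and 0.06 rad of in line (all of step 1 and all of step 2 and all of step 3); the robot touches nothing.
It fails at once if a nozzle tip toppled (angle between tip0's own z axis and vertical above 0.8 rad).
It fails at once if a nozzle tip toppled (angle between tip1's own z axis and vertical above 0.8 rad).
It fails at once if a nozzle tip toppled (angle between tip2's own z axis and vertical above 0.8 rad).
It fails at once if a nozzle tip toppled (angle between tip3's own z axis and vertical above 0.8 rad).
It fails at once if the plate dropped or slammed onto the fixture (faster than 0.4 m/s just above it) (horizontal distance between plate and fixture_top below 0.03 m and z of plate in the frame of fixture_top between 0.003 and 0.05 m and linear speed of plate above 0.4 m/s).
Of tip0, tip1, tip2, tip3 only 2 to 4 are there at a start; the rules pass over those that are not, and their reading is None.
At some moment in a run one of plate, brush may be knocked a few centimetres aside while the robot is not near it.
It also fails if it takes over 210 s, if anything falls off the work surface, if the arm or the gripper's body presses on something with over 40 N, if the wrist force passes 120 N, or if a joint passes its speed limit or range.

### The arm

A 7-joint arm with a two-finger parallel gripper is mounted at the origin on the work surface. World frame = base frame: x ahead of the robot, y to its left, z up, the work surface at z = 0. Lengths are in m, angles in rad, forces in N, time in s.
With the tool pointing down it reaches from about 0.4 to 0.85 m from the base axis. Payload 6.9 kg.
Tool frame: the origin (TCP) lies midway between the tips of the shut fingers; the grasp point (between the pads) lies behind it (ctrl.pinch_z is the z of the grasp point in the tool frame, in m); z points along the fingers, y is the line along which they close (so a half turn about z gives the same grasp; the last joint's range is limited). The gripper opens to 85 mm and grips with 20 to 120 N. Pads are 22 mm wide; open, the fingers measure 114 mm over their backs; the gripper's body (76 mm by 85 mm) begins 54 mm behind the grasp point. The pads swing forward as they close: fully open they stand 13 mm farther back than shut.
Start: joints at [1.413, 0.507, -0.238, 1.5, 0.126, 1.149, -0.155], TCP at [0.163, -0.603, 0.231] pointing down, gripper open.
Joint ranges: [-3.08, 3.08], [-0.24, 2.05], [-1.43, 1.35], [0, 2.5], [-1.52, 4.66], [0.17, 1.96], [-2.89, 2.89]. Speed limits (rad/s): [2.39, 2.39, 3.14, 3.14, 3.14, 3.14, 3.14].

### API

Orientations are given as a unit quaternion [w, x, y, z].
In Python, from station import ctrl, get_state, vision, ticket, models gives the robot as it stands. Calls block until the motion is done:
- ctrl.movep(position, orientation): joint-space move of the TCP to a pose.
- ctrl.movel(position, frame=None, max_speed=0.15): straight line of the TCP; frame=None keeps the orientation; max_speed is the mean speed in m/s.
- ctrl.set_joints(angles): joint-space move.
- ctrl.ungrasp() and ctrl.close_gripper(force=None): open the fingers fully, or close them until they stop; force is the grip in N (None keeps the last).
- ctrl.pause(seconds).
- ctrl.ik(position, orientation): joint angles nearest the present ones, or None.
- get_state(): the state.
- vision.grab_frame(name): name is "side" or "top"; returns (picture, depth): 384x512x3 uint8, blue, green, red; 384x512 float32, m along the optical axis (not along the pixel's ray), 0 where there is no reading.
- vision.camera_info(name): a dict with "mtx" (3x3 intrinsics, pixels), "R" (3x3) and "t" (3): a world point X has camera coordinates R X + t. Camera axes: x right, y down, z forward; pixel columns grow to the right and rows downward; lengths in m; the calibration is good to about 2 mm. A picture is of the moment at which its call begins. camera_info takes no time and is no camera call.
A pose or a line that the arm cannot do raises ctrl.Unreachable and nothing moves.
- ticket.close_job(): hands the job in; it is judged then, once.
Trained networks look in the newest picture that a camera, given by its name, has taken for a name from the list of things; names that differ only in an ending like _2 or _b are one class to them, and where a whole thing is asked for, a point or a joint stands for the part that bears it (a point fixed in the world has none). Each returns a list of dicts, best first, with "p" (0 to 1); they miss things now and then, are a little off and sometimes report something else, mostly with a low value. They report only what shows in the picture. A call takes as long as a camera call.
- models.recognise(camera, target): "point" ([column, row] in pixels, amid what is visible of it).
- models.masks_of(camera, target): "mask" (384x512 bool, what is visible of it) and "point" ([column, row] in pixels, amid what is visible of it).
The state is a dict: "time": time; "qpos": joint angles; "qd": joint speeds; "tau": joint torques, N m; "tcp_pos": TCP position; "eef_rot": TCP orientation; "contact_force": force on the tool from outside, world axes, zero at the start; "wrist_torque": the same for the moment, N m; "width": finger opening in m; "gripper_force": force on a finger pad.
Only numpy, scipy, OpenCV 4.12 (cv2) and the standard library are available. Lean on these libraries where they do the work, as an engineer would, in place of code of your own. Each camera call takes 0.05 s, during which the arm holds its last target. There are 200 camera calls.

## Working session

There is one attempt and no reset: what is moved stays moved. The work goes in short steps, each a Python script; the robot and the scene stay as the last script left them, time stands still between calls to the robot, and variables do not carry over. Pictures are saved under pics/ and viewed, at most 14 in all, crops included, and the job is handed in when it is done.

```bash
ls; mkdir -p pics
python3 - <<'E'
from station import ctrl,get_state,vision,models
import cv2,numpy as np
for c in ("side","top"):
    im,d=vision.grab_frame(c); cv2.imwrite(f"pics/{c}0.png",im); np.save(f"{c}0.npy",d)
    i=vision.camera_info(c); print(c,i["mtx"].round(1).tolist(),(-i["R"].T@i["t"]).round(3),i["R"].round(3).tolist())
    for n in ["fixture","plate","bin","tip0","brush","tray"]:
        r=models.masks_of(c,n); print(n,[(np.round(x["point"]).tolist(),round(x["p"],2),int(x["mask"].sum())) for x in r][:6])
s=get_state();print(s["time"],s["tcp_pos"],s["eef_rot"],s["width"],ctrl.pinch_z)
E
```

```text
pics
side [[466.8, 0.0, 260.5], [0.0, 466.8, 194.2], [0.0, 0.0, 1.0]] [0.174 0.883 0.901] [[-0.929, -0.37, -0.022], [-0.226, 0.612, -0.757], [0.293, -0.699, -0.653]]
fixture [([241.0, 208.0], 0.56, 2558)]
plate [([321.0, 152.0], 0.91, 1173)]
bin [([223.0, 316.0], 0.91, 3978)]
tip0 [([223.0, 281.0], 0.73, 242), ([213.0, 302.0], 0.67, 263), ([247.0, 286.0], 0.54, 258), ([232.0, 333.0], 0.54, 268)]
brush [([237.0, 195.0], 0.57, 666)]
tray [([299.0, 227.0], 0.91, 1792), ([322.0, 152.0], 0.36, 1118)]
top [[459.3, 0.0, 245.5], [0.0, 459.3, 193.8], [0.0, 0.0, 1.0]] [0.385 0.02  1.491] [[0.014, -1.0, 0.01], [-0.993, -0.016, -0.121], [0.121, -0.008, -0.993]]
fixture [([254.0, 179.0], 0.69, 2575)]
plate [([356.0, 223.0], 0.63, 1611)]
bin [([148.0, 213.0], 0.63, 2331), ([166.0, 220.0], 0.46, 101)]
tip0 [([168.0, 222.0], 0.6, 97), ([149.0, 203.0], 0.58, 105)]
brush [([252.0, 172.0], 0.55, 470)]
tray [([244.0, 234.0], 0.84, 1739), ([255.0, 179.0], 0.49, 2410), ([164.0, 200.0], 0.18, 91)]
0.7 [ 0.16294683 -0.60339714  0.23131449] [3.13869257e-05 9.91313929e-01 1.31516892e-01 7.09756717e-06] 0.08533476591793328 -0.0187
```

Run:
```python
import cv2
a=cv2.imread("pics/top0.png")[130:290,90:430]; b=cv2.imread("pics/side0.png")[110:370,120:400]
cv2.imwrite("pics/topc.png",cv2.resize(a,(782,368),interpolation=cv2.INTER_CUBIC))
cv2.imwrite("pics/sidec.png",cv2.resize(b,None,fx=2.3,fy=2.3,interpolation=cv2.INTER_CUBIC))
```

```text
(no output)
```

View pics/topc.png

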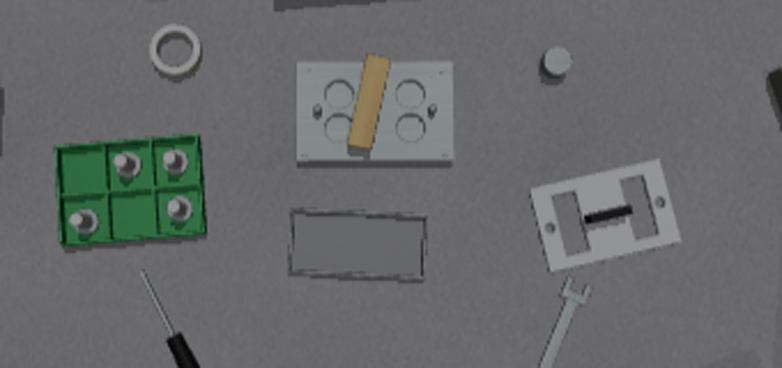

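View pics/sidec.png

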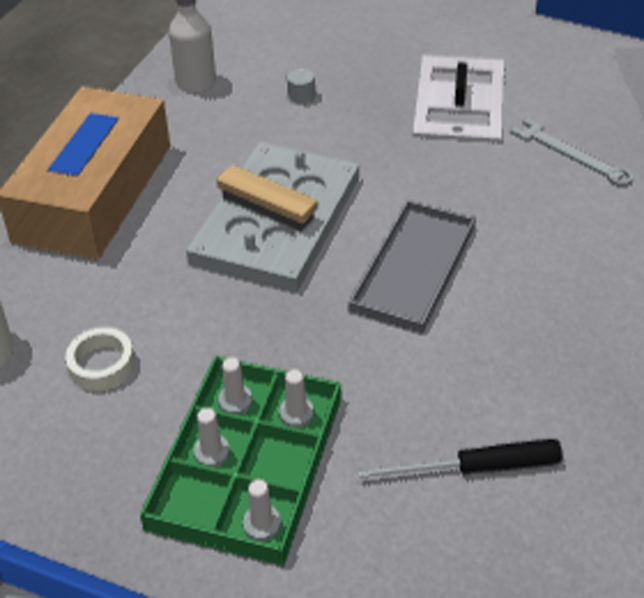

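Top view (2.3× crop, offset 90,130): four tips at about (125,165), (175,162), (180,208) and (83,222). The brush lies across the fixture at (369,103), the plate is on the right at (607,215) and turned about 15°, and the tray is at (357,245). Next I turn these into positions using the depth from both views.

```bash
cat > h.py <<'E'
from station import ctrl,get_state,vision,models,ticket
import cv2,numpy as np
def cloud(c):
    im,d=vision.grab_frame(c); i=vision.camera_info(c)
    v,u=np.mgrid[:384,:512]; K=i["mtx"]
    P=np.stack([(u-K[0,2])/K[0,0]*d,(v-K[1,2])/K[1,1]*d,d],-1)
    P=(P-i["t"])@i["R"]; P[d==0]=np.nan
    return im,P
def rect(xy):
    (c,wh,a)=cv2.minAreaRect(xy.astype(np.float32)); 
    if wh[0]>wh[1]: wh=wh[::-1]; a+=90     # a: direction of short side
    a=(a+90)%180-90
    return np.array(c),np.array(wh),a
E
python3 - <<'E'
from h import *
for c in ("top","side"):
    im,P=cloud(c)
    print(c,"bench z",np.nanmedian(P[250:290,150:300,2]))
    for n,(lo,hi) in dict(fixture=(.021,.03),plate=(.004,.012),bin=(.022,.034),brush=(.05,.065),tray=(.014,.024),tip0=(.045,.08)).items():
        for r in models.masks_of(c,n):
            if r["p"]<.4: continue
            m=cv2.dilate(r["mask"].astype(np.uint8),np.ones((3,3)))>0
            Q=P[m]; Q=Q[np.isfinite(Q[:,2])]
            S=Q[(Q[:,2]>lo)&(Q[:,2]<hi)]
            if len(S)<5: print(n,"few",len(S),np.percentile(Q[:,2],[5,50,95]).round(4)); continue
            k,wh,a=rect(S[:,:2]); print(n,round(r["p"],2),len(S),"z",np.percentile(S[:,2],[10,50,90]).round(4),"c",k.round(4),"med",np.median(S[:,:2],0).round(4),"wh",wh.round(4),"a",round(a,1))
E
```

```text
top bench z -4.0898066865174436e-05
fixture 0.92 1678 z [0.0221 0.025  0.0284] c [ 0.6161 -0.0142] med [ 0.6136 -0.0282] wh [0.1385 0.2181] a 1.0
plate 0.78 1233 z [0.0048 0.0079 0.0108] c [ 0.4779 -0.3406] med [ 0.4739 -0.3412] wh [0.1279 0.1995] a 15.2
bin 0.96 427 z [0.0231 0.0263 0.0306] c [0.5009 0.3259] med [0.5008 0.3307] wh [0.1403 0.2016] a 5.8
bin few 3 [-0.0026  0.007   0.0158]
brush 0.66 426 z [0.0525 0.0565 0.0608] c [ 0.6254 -0.0051] med [ 0.6236 -0.0048] wh [0.0338 0.1305] a 78.6
tray 0.64 183 z [0.0149 0.018  0.0215] c [0.4311 0.0074] med [0.4334 0.0231] wh [0.0899 0.1901] a -1.9
tip0 0.68 35 z [0.0529 0.0648 0.0684] c [0.5425 0.2641] med [0.5417 0.2624] wh [0.016  0.0172] a -64.9
tip0 0.66 37 z [0.0524 0.0634 0.0689] c [0.5364 0.3304] med [0.5364 0.329 ] wh [0.0168 0.0191] a -43.5
tip0 0.57 41 z [0.0483 0.064  0.0684] c [0.4556 0.3864] med [0.4556 0.3849] wh [0.0168 0.0193] a 31.8
side bench z 0.0010143616393845332
fixture 0.81 1679 z [0.0229 0.0251 0.0275] c [ 0.6153 -0.0132] med [0.6085 0.0182] wh [0.1422 0.2274] a 0.9
plate 0.68 934 z [0.0055 0.0083 0.0107] c [ 0.473  -0.3404] med [ 0.469  -0.3298] wh [0.1255 0.2013] a 12.5
brush 0.75 425 z [0.0533 0.0568 0.0591] c [ 0.6212 -0.0027] med [ 6.191e-01 -4.000e-04] wh [0.0372 0.1303] a 79.3
tray 0.95 303 z [0.015  0.0174 0.02  ] c [0.4288 0.0088] med [0.4261 0.0219] wh [0.091  0.1946] a -1.8
tip0 0.83 92 z [0.0491 0.0626 0.0671] c [0.534 0.334] med [0.5323 0.3366] wh [0.0177 0.0181] a -67.2
tip0 0.75 85 z [0.0491 0.063  0.067 ] c [0.4732 0.2597] med [0.4722 0.2631] wh [0.018  0.0189] a 13.6
tip0 0.62 103 z [0.0486 0.0635 0.067 ] c [0.4536 0.3897] med [0.453  0.3931] wh [0.0171 0.0183] a 2.6
```

```bash
cat >> h.py <<'E'
from scipy.spatial.transform import Rotation as Ro
def quat(deg):
    f=np.radians(deg); y=np.array([np.cos(f),np.sin(f),0]); z=np.array([0,0,-1.]); 
    q=Ro.from_matrix(np.stack([np.cross(y,z),y,z],1)).as_quat(); return np.array([q[3],q[0],q[1],q[2]])
def best(p,deg):
    o=[]
    for d in (deg,deg+180):
        j=ctrl.ik(p,quat(d))
        if j is not None: o.append((np.abs(np.array(j)-get_state()["qpos"]).max()+.3*abs(j[6]),d))
    return quat(min(o)[1])
def go(p,deg): q=best(p,deg); ctrl.movep(p,q); return q
def line(p,v=.1): ctrl.movel(list(map(float,p)),max_speed=v)
def st(t=""):
    s=get_state(); print(t,"t",round(s["time"],1),"tcp",np.round(s["tcp_pos"],4),"w",round(s["width"],4),"F",np.round(s["contact_force"],1),"T",np.round(s["wrist_torque"],2),"g",round(float(np.max(s["gripper_force"])),1))
E
python3 - <<'E'
from h import *
b=[.6235,-.004]
go([*b,.16],79); st()
line([*b,.040]); st(); ctrl.close_gripper(force=40); st("grip")
line([*b,.16]); st("lift")
t=[.430,.008]
go([*t,.12],-2); line([*t,.024],.08); st("low"); ctrl.ungrasp(); ctrl.pause(.2); st("open"); line([*t,.16],.2)
im,P=cloud("top"); cv2.imwrite("pics/a.png",cv2.resize(im[130:290,90:430],(782,368)))
r=models.masks_of("top","brush"); 
Q=P[r[0]["mask"]];print(r[0]["p"],np.nanmedian(Q,0),rect(Q[np.isfinite(Q[:,0])][:,:2])); st()
E
```

```text
t 4.1 tcp [ 0.6236 -0.0054  0.1599] w 0.0857 F [-0.1  0.5  0.6] T [ 0.03  0.01 -0.02] g 0.0
 t 5.4 tcp [ 0.6239 -0.0038  0.0407] w 0.0857 F [ 0.2 -1.1  1.2] T [-0.04 -0.01  0.  ] g 0.0
grip t 6.0 tcp [ 0.6237 -0.0039  0.0404] w 0.0328 F [-0.2 -0.1  2.7] T [-0.02  0.08 -0.01] g 41.3
lift t 7.3 tcp [ 0.6232 -0.0042  0.1592] w 0.033 F [ 0.1 -0.2 -1.7] T [0.07 0.04 0.01] g 40.8
low t 9.9 tcp [0.4303 0.008  0.0243] w 0.0328 F [ 0.1 -0.7 -1.7] T [0.02 0.04 0.04] g 40.7
open t 10.6 tcp [0.43  0.008 0.024] w 0.0854 F [-0.7  1.1  0.6] T [-0.04 -0.02  0.  ] g 0.0Traceback (most recent call last):
  File "<stdin>", line 10, in <module>
IndexError: list index out of range
```

```bash
cat >> h.py <<'E'
from scipy.optimize import minimize
from scipy.ndimage import map_coordinates
def box(w,h,cx=0,cy=0,z=0,n=60):
    s=np.linspace(-.5,.5,n); o=np.full(n,.5)
    return np.concatenate([np.stack([cx+a*w,cy+b*h,0*a+z],1) for a,b in((s,o),(s,-o),(o,s),(-o,s))])
def circ(r,cx,cy,z,n=40):
    t=np.linspace(0,2*np.pi,n); return np.stack([cx+r*np.cos(t),cy+r*np.sin(t),0*t+z],1)
FIX=np.concatenate([box(.14,.22,z=.025,n=120)]+[circ(.02,a,b,.025) for a in(-.024,.024) for b in(-.05,.05)])
PLATE=np.concatenate([box(.12,.19,z=.008,n=120)]+[box(.086,.034,0,b,.008) for b in(-.05,.05)]+[circ(.007,0,b,.008,20) for b in(-.08,.08)])
def fit(c,im,pts,x0):
    i=vision.camera_info(c); g=cv2.GaussianBlur(cv2.cvtColor(im,cv2.COLOR_BGR2GRAY).astype(np.float32),(0,0),1.0)
    G=np.minimum(np.hypot(cv2.Sobel(g,-1,1,0),cv2.Sobel(g,-1,0,1)),150)
    def cost(x,G=G):
        a=x[2]/50; R=np.array([[np.cos(a),-np.sin(a),0],[np.sin(a),np.cos(a),0],[0,0,1]])
        C=(pts@R.T+[x[0]/1e3,x[1]/1e3,0])@i["R"].T+i["t"]; p=C@i["mtx"].T; p=p[:,:2]/p[:,2:]
        return -map_coordinates(G,[p[:,1],p[:,0]],order=1).mean()
    x=np.array([x0[0]*1e3,x0[1]*1e3,np.radians(x0[2])*50])
    Gb=cv2.GaussianBlur(G,(0,0),2)
    for H in(Gb,G): 
        x=minimize(cost,x,args=(H,),method="Nelder-Mead",options=dict(initial_simplex=x+np.array([[0,0,0],[3,0,0],[0,3,0],[0,0,2.]]))).x
    return np.round([x[0]/1e3,x[1]/1e3,np.degrees(x[2]/50),-cost(x)],4)
E
python3 - <<'E'
from h import *
for c in("top","side"):
    im=cv2.imread(f"pics/{c}0.png"); print(c,fit(c,im,FIX,(.6157,-.0137,1)),fit(c,im,PLATE,(.4755,-.3405,14)))
E
```

```text
top [ 6.17300e-01 -1.50000e-02  8.90700e-01  7.92029e+01] [  0.4764  -0.341   13.9014 105.4325]
side [ 6.16100e-01 -1.47000e-02  1.42790e+00  9.75123e+01] [  0.4754  -0.3422  13.8315 135.0298]
```

```bash
cat >> h.py <<'E'
FX=np.array([.6167,-.0148]); FA=1.1
def fpt(x,y):
    a=np.radians(FA); return FX+[x*np.cos(a)-y*np.sin(a),x*np.sin(a)+y*np.cos(a)]
def pick(p,f1,f2,z=.034):
    go([*p,.16],f1); line([*p,z]); ctrl.close_gripper(force=25); st("g1"); ctrl.ungrasp()
    line([*p,.10],.15); go([*p,.10],f2); line([*p,z]); ctrl.close_gripper(force=40); st("g2"); line([*p,.17],.12); st("lift")
def place(n,z=.045):
    go([*n,.15],FA+90); line([*n,.068],.12); ctrl.pause(.3); f0=get_state()["contact_force"]; st("pre")
    for h in np.arange(.062,z-.0005,-.004).tolist()+[z]:
        line([*n,h],.04); f=get_state()["contact_force"]
        if abs(f[2]-f0[2])>6: st(f"contact at {h:.4f}"); return False
    st("down"); return True
def release(n): ctrl.ungrasp(); ctrl.pause(.1); st("rel"); line([*n,.15],.15)
E
python3 - <<'E'
from h import *
pick([.4546,.388],5.8,95.8)
n=fpt(-.024,.05); print(n,place(n))
E
```

```text
g1 t 15.0 tcp [0.4547 0.388  0.0341] w 0.019 F [-0.6  0.3  1.1] T [-0.12  0.02  0.01] g 27.0
g2 t 18.9 tcp [0.4548 0.388  0.0343] w 0.0183 F [-0.4 -0.5  5.1] T [-0.32  0.06 -0.  ] g 39.4
lift t 20.2 tcp [0.4545 0.3875 0.1691] w 0.0185 F [ 1.3  0.  -0.8] T [ 0.02 -0.01  0.01] g 39.1
pre t 22.7 tcp [0.592  0.0347 0.0685] w 0.0185 F [ 0.5  0.2 -1.5] T [ 0.05  0.02 -0.03] g 39.1
down t 24.3 tcp [0.5918 0.0348 0.0454] w 0.0184 F [-1.2 -0.8  3.6] T [-0.08  0.24 -0.01] g 39.5
[0.59174455 0.03473005] True
```

Run:
```python
from h import *
release(fpt(-.024,.05))
pick([.4735,.259],-40,95.8)
n=fpt(.024,.05); ok=place(n); print(ok)
if ok: release(n)
```

```text
rel t 25.0 tcp [0.5917 0.0347 0.045 ] w 0.0857 F [-0.1 -0.   0.1] T [0.02 0.02 0.01] g 0.0
g1 t 28.9 tcp [0.4736 0.259  0.0341] w 0.0191 F [ 0.4 -0.5  2. ] T [-0.12  0.03  0.03] g 26.6
g2 t 32.2 tcp [0.4736 0.2589 0.0343] w 0.0185 F [ 0.3 -1.9  3.6] T [-0.22  0.1   0.05] g 39.5
lift t 33.5 tcp [0.4732 0.2586 0.1693] w 0.0188 F [ 0.7 -0.3 -1.2] T [-0.02  0.07  0.01] g 39.1
pre t 35.7 tcp [0.64   0.0356 0.0686] w 0.0185 F [-0.5  0.  -1.7] T [0.06 0.02 0.01] g 39.1
down t 37.3 tcp [0.6399 0.0357 0.0453] w 0.0185 F [-1.3 -2.   2.7] T [-0.03  0.2   0.  ] g 39.4
True
rel t 38.0 tcp [0.6397 0.0357 0.045 ] w 0.0852 F [-0.   0.3  0. ] T [ 0.05 -0.04 -0.05] g 0.0
```

Run:
```python
from h import *
for p,f1,f2,q in (([.535,.332],5.8,55,(-.024,-.05)),([.5415,.2655],5.8,95.8,(.024,-.05))):
    pick(p,f1,f2); s=get_state()
    if s["width"]<.015: print("MISS"); break
    n=fpt(*q); ok=place(n); print(ok)
    if not ok: break
    release(n)
```

```text
g1 t 42.1 tcp [0.5351 0.332  0.0341] w 0.0193 F [-0.1 -0.3  2.1] T [-0.08 -0.05  0.08] g 27.0
g2 t 45.7 tcp [0.5352 0.3322 0.0344] w 0.0185 F [1.1 0.1 3. ] T [ 0.01 -0.02 -0.01] g 39.4
lift t 46.9 tcp [0.5348 0.3316 0.1691] w 0.0184 F [-0.8 -1.3 -0.9] T [-0.02 -0.04 -0.  ] g 39.1
pre t 49.6 tcp [ 0.5939 -0.0653  0.0685] w 0.0182 F [ 0.7  1.1 -0.8] T [ 0.01  0.05 -0.02] g 39.1
down t 51.1 tcp [ 0.5938 -0.0652  0.0454] w 0.0188 F [-1.7  0.4  2.7] T [0.01 0.26 0.01] g 39.4
True
rel t 51.9 tcp [ 0.5937 -0.0653  0.045 ] w 0.0851 F [-0.1  0.7  0. ] T [ 0.    0.04 -0.01] g 0.0
g1 t 56.0 tcp [0.5415 0.2655 0.0341] w 0.0189 F [-0.1 -0.3  2.1] T [-0.09  0.05  0.02] g 26.3
g2 t 59.9 tcp [0.5417 0.2657 0.0343] w 0.0188 F [ 0.2 -0.3  2.8] T [-0.01  0.1   0.05] g 39.5
lift t 61.2 tcp [0.5412 0.2651 0.1692] w 0.0185 F [ 0.2 -0.  -1.1] T [ 0.05  0.02 -0.05] g 39.0
pre t 63.6 tcp [ 0.6419 -0.0644  0.0686] w 0.0185 F [ 0.6 -0.2 -0.9] T [ 0.01  0.01 -0.01] g 39.1
down t 65.2 tcp [ 0.6418 -0.0643  0.0454] w 0.0188 F [-1.5 -0.   2.8] T [0.04 0.22 0.04] g 39.5
True
rel t 65.9 tcp [ 0.6417 -0.0643  0.045 ] w 0.0854 F [ 0.7 -0.5 -0.3] T [0.03 0.03 0.02] g 0.0
```

Everything is placed. I'll move clear, check the scene, and measure the plate and fixture again.

Run:
```python
from h import *
ctrl.set_joints([1.413,.507,-.238,1.5,.126,1.149,-.155])
for c in("top","side"):
    im,P=cloud(c); cv2.imwrite(f"pics/{c}1.png",im)
    print(c,fit(c,im,PLATE,(.476,-.3415,13.9)),fit(c,im,FIX,(.6167,-.0148,1.1)))
    r=models.masks_of(c,"brush")
    for x in r[:1]:
        Q=P[x["mask"]];Q=Q[np.isfinite(Q[:,0])];print("brush",x["p"],np.median(Q,0).round(4))
    for q in((-.024,.05),(.024,.05),(-.024,-.05),(.024,-.05)):
        n=fpt(*q); S=P[(np.hypot(P[...,0]-n[0],P[...,1]-n[1])<.02)&(P[...,2]>.068)&(P[...,2]<.09)]
        print(q,len(S),(S[:,:2].mean(0)-n).round(4) if len(S) else "")
    r=models.masks_of(c,"plate")[0]; Q=P[r["mask"]]; R=Q[(Q[:,2]>.03)]; print("rib",len(R),np.median(R,0).round(4),np.nanpercentile(Q[:,2],[50,98]).round(4))
a=cv2.imread("pics/top1.png")[130:290,90:430]; b=cv2.imread("pics/side1.png")[110:370,120:400]
a=cv2.resize(a,(560,264)); b=cv2.resize(b,(355,330)); o=np.zeros((594,560,3),np.uint8); o[:264]=a; o[264:,:355]=b; cv2.imwrite("pics/b.png",o); st()
```

```text
top [  0.4764  -0.341   13.9142 105.2773] [ 6.17300e-01 -1.47000e-02  8.90700e-01  8.66299e+01]
brush 0.89 [0.4318 0.0018 0.0357]
(-0.024, 0.05) 30 [ 0.0007 -0.0002]
(0.024, 0.05) 29 [ 0.0011 -0.0006]
(-0.024, -0.05) 29 [0.0008 0.0003]
(0.024, -0.05) 29 [ 0.0001 -0.0002]
rib 86 [ 0.4769 -0.3375  0.0419] [0.0079 0.0426]
side [  0.4754  -0.3421  13.8349 135.1013] [ 6.15600e-01 -1.28000e-02  1.63260e+00  9.58954e+01]
brush 0.97 [0.4263 0.0216 0.0354]
(-0.024, 0.05) 40 [-0.0022  0.0035]
(0.024, 0.05) 40 [-0.0028  0.0031]
(-0.024, -0.05) 35 [-0.0032  0.0044]
(0.024, -0.05) 33 [-0.003   0.0041]
rib 58 [ 0.4714 -0.3257  0.0422] [0.0083 0.0428]
 t 69.6 tcp [ 0.1631 -0.6034  0.2316] w 0.085 F [-0.9  0.5  0.5] T [-0.    0.03  0.02] g 0.0
```

View pics/b.png

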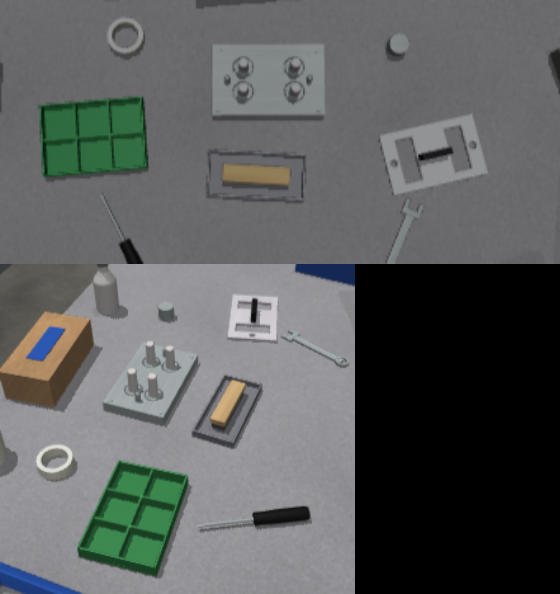

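The picture shows the brush flat in the tray at (257,175), four tips standing in the nests, an empty bin, and the plate where it was. I'll lift the plate and bring it to just above the sleeves.

Run:
```python
from h import *
p=[.476,-.3416]; go([*p,.12],13.9); line([*p,.016]); ctrl.close_gripper(force=80); st("grip")
line([*p,.06],.06); line([*p,.18],.12); ctrl.pause(.2); st("lift")
go([*FX,.18],FA); st("above"); line([*FX,.112],.08); ctrl.pause(.3); st()
for c in("top","side"):
    im,P=cloud(c); cv2.imwrite(f"pics/{c}2.png",im)
    pl=PLATE+[0,0,.096]; print(c,fit(c,im,pl,(*FX,FA)), fit(c,im,FIX,(*FX,FA)))
a=cv2.imread("pics/top2.png")[130:290,190:330]; b=cv2.imread("pics/side2.png")[110:300,160:320]
o=np.hstack([cv2.resize(a,(394,450)),cv2.resize(b,(379,450))]); cv2.imwrite("pics/c.png",o)
```

```text
grip t 73.0 tcp [ 0.476  -0.3417  0.0163] w 0.0126 F [-1.1  0.9  5.5] T [0.13 0.27 0.05] g 79.6
lift t 75.3 tcp [ 0.4757 -0.3414  0.1793] w 0.0126 F [ 0.5 -0.2 -4.5] T [0.04 0.04 0.01] g 78.6
above t 76.6 tcp [ 0.6166 -0.0171  0.1797] w 0.0124 F [ 0.3 -0.2 -5.2] T [-0.09  0.02 -0.  ] g 78.5
 t 77.9 tcp [ 0.6169 -0.0148  0.1124] w 0.0126 F [ 0.   0.1 -4.7] T [0.03 0.04 0.01] g 78.5
top [ 6.61400e-01 -2.09000e-02  2.29071e+01  5.89217e+01] [ 6.20700e-01 -2.64000e-02  7.84000e-01  4.63213e+01]
side [ 6.16900e-01 -1.36000e-02  7.20500e-01  1.16691e+02] [ 6.16400e-01 -1.44000e-02  1.39200e+00  9.15457e+01]
```

View pics/c.png

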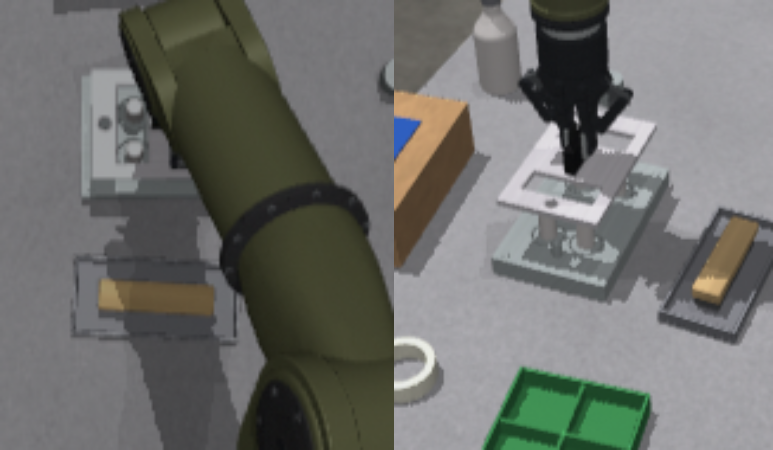

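Side view: the plate hangs level over the fixture, aligned to within about 1 mm, with the sleeves lined up under its slots. I'll lower it in small steps while watching the force.

```bash
cat >> h.py <<'E'
def lower(xy,z0,z1,step=.0015,lim=10,v=.03):
    f0=get_state()["contact_force"]
    for h in np.arange(z0,z1-1e-6,-step):
        line([*xy,h],v); s=get_state(); f=s["contact_force"]
        if abs(f[2]+4.7)>lim: st(f"contact {h:.4f}"); return h
    st("end"); return None
E
python3 - <<'E'
from h import *
print(lower(FX,.100,.064,.004,6)); print(lower(FX,.0625,.042))
E
```

```text
end t 81.1 tcp [ 0.6165 -0.0148  0.0637] w 0.0123 F [ 0.6  0.1 -5.5] T [-0.    0.   -0.01] g 78.5
None
end t 84.6 tcp [ 0.6167 -0.0147  0.0429] w 0.0125 F [-0.4 -1.1 -4.2] T [-0.06  0.09  0.  ] g 78.6
None
```

Run:
```python
from h import *
print(lower(FX,.0422,.0395,.0006,6,.02)); ctrl.ungrasp(); ctrl.pause(.2); st("rel"); line([*FX,.18],.12)
ctrl.set_joints([1.413,.507,-.238,1.5,.126,1.149,-.155])
for c in("top","side"):
    im,P=cloud(c); cv2.imwrite(f"pics/{c}3.png",im)
    print(c,fit(c,im,PLATE+[0,0,.025],(*FX,FA)))
    m=(np.abs(P[...,0]-FX[0])<.055)&(np.abs(P[...,1]-FX[1])<.09)&(P[...,2]>.028)&(P[...,2]<.039); Q=P[m]
    print("plate top plane",np.linalg.lstsq(np.c_[Q[:,:2]-FX,np.ones(len(Q))],Q[:,2],rcond=None)[0].round(4))
    r=models.masks_of(c,"brush")[0]; print("brush",np.nanmedian(P[r["mask"]],0).round(3))
    for q in((-.024,.05),(.024,.05),(-.024,-.05),(.024,-.05)):
        n=fpt(*q); S=P[(np.hypot(P[...,0]-n[0],P[...,1]-n[1])<.02)&(P[...,2]>.068)&(P[...,2]<.09)]
        print(q,len(S),(S.mean(0)-[*n,0]).round(4) if len(S) else "")
a=cv2.imread("pics/top3.png")[130:290,190:330]; b=cv2.imread("pics/side3.png")[110:300,160:320]
cv2.imwrite("pics/d.png",np.hstack([cv2.resize(a,(394,450)),cv2.resize(b,(379,450))])); st()
```

```text
contact 0.0404 t 85.6 tcp [ 0.6168 -0.0148  0.0413] w 0.0122 F [-3.5 -1.3  5.6] T [-0.11  0.81 -0.08] g 80.0
0.04039999999999999
rel t 86.5 tcp [ 0.6167 -0.0149  0.0404] w 0.0857 F [-0.6 -1.  -0.1] T [-0.05 -0.04  0.01] g 0.0
top [ 6.19300e-01 -1.53000e-02  8.95700e-01  7.32222e+01]
plate top plane [0.0006 0.0007 0.0331]
brush [0.432 0.008 0.036]
(-0.024, 0.05) 29 [ 0.0011 -0.      0.0763]
(0.024, 0.05) 30 [ 0.0007 -0.0007  0.0762]
(-0.024, -0.05) 30 [0.0005 0.0002 0.0763]
(0.024, -0.05) 29 [ 0.0003 -0.0002  0.0757]
side [ 6.175000e-01 -1.460000e-02  1.591400e+00  1.312002e+02]
plate top plane [-0.0023 -0.0009  0.0332]
brush [0.426 0.026 0.035]
(-0.024, 0.05) 42 [-0.002   0.0032  0.0747]
(0.024, 0.05) 39 [-0.0026  0.0033  0.0751]
(-0.024, -0.05) 32 [-0.0031  0.0041  0.0749]
(0.024, -0.05) 37 [-0.003  0.004  0.075]
 t 90.7 tcp [ 0.1634 -0.6033  0.2316] w 0.0853 F [ 0.6  0.6 -0.7] T [ 0.01 -0.02  0.02] g 0.0
```

View pics/d.png

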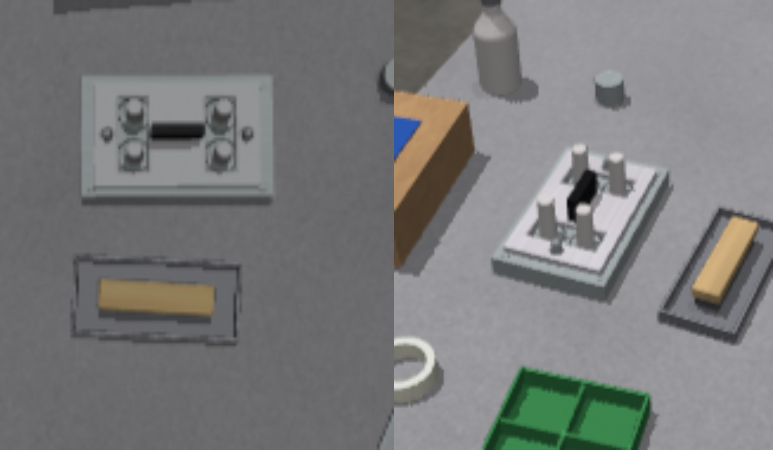

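The pictures show the plate over both pins with its top at 33 mm and level. The sleeves come up through the slots, and the brush is in the tray. The robot is clear, so I'm handing it in.

```bash
python3 -c "
from station import ticket
print(ticket.close_job())"
```

```text
the job is handed in; nothing more can be done
None
```

I handed the job in at about 91 s on the robot's clock; the hand-in returned no verdict, but the last pictures show the brush in the tray, all four tips upright in the nests, and the plate flush over both pins.

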